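Clamp the casting mould and start the cure

TASK

Clamp the casting mould in the small press: turn the black ratchet knob clockwise until it slips and clicks at its set torque, and stop before it has slipped half a turn. Then start the cure by pressing the timer's large round membrane key, firmly but without crushing it, and let go; leave the small square keys, the mould's place and everything else on the bench alone.

Things in the scene. Friction and masses are not known exactly. Their poses are not given: they have to be found in the camera images.
- press: Small grey mould press, fixed to the bench. Base 130 (x) x 150 (y) x 20 mm; origin under its centre, z up. Two steel columns at y = +-58 mm carry an aluminium crosshead (45 x 150 mm, z 98 to 118 mm); the black knob stands above it on the press's axis (x = y = 0), the square platen hangs below. Other than the knob only a collar (radius 16 mm) and two column caps stand on it, up to z 126 mm.
- knob_grip (a point): Point on the upright axis of the black ratchet knob, 160 mm above the bench (grip height). The knob is a fluted cylinder, diameter 41 mm, 140 to 176 mm above the bench, a white line on its top; it stays at this height. Clockwise from above tightens, counter-clockwise loosens. 2 to 4 rad of turning are needed until it is tight, so it takes several grasps; let go, the screw holds by its own friction.
- ratchet (a joint): Slip of the ratchet inside the knob (rad), 0 at the start. It stays 0 while the knob drives the screw (even drag 0.13 N m, through a spring of 1.8 N m/rad, so a released knob springs back about 0.1 rad). Once the platen is hard on the mould the torque climbs to 0.24 N m and the ratchet slips: the knob turns on at 0.24 N m and this value grows (one click 0.35, half a turn 3.14).
- platen: Aluminium press plate 70 x 70 x 8 mm under the crosshead, origin at the centre of its underside, on the press's axis; at the start 7 to 14 mm above the mould. Tightening lowers it 4 mm per radian. At the ratchet's set torque it presses the mould with 25 to 32 N.
- mould: Closed two-part grey casting mould, 60 x 60 x 32 mm, loose on the press base (its underside 20 mm above the bench), centred within 4 mm under the platen; origin at the centre of its underside.
- timer: White cure timer, fixed to the bench, 130 (x) x 100 (y) x 55 mm; origin at the centre of its underside. On its level top lies a flat keypad with three grey keys: one large round key, 34 mm from the centre towards the timer's -x, and two small square ones.
- start_key: The large round start key of the timer, diameter 36 mm; origin at the centre of its upper face, 60 mm above the bench, 5 mm proud of the timer's top. It faces up and hardly gives: 2 mm at most, 3.5 N per mm, then solid. It reads a push of over 4 N held for a quarter second (6 to 15 N is a good push); more than 40 N, even for an instant, ruins it, so touch down slowly.
- side_key_l: Small square key 18 x 18 mm, fixed, origin at the centre of its upper face, 59.5 mm above the bench (timer frame x +20, y +28 mm). Not to be pressed.
- side_key_r: The like at timer frame x +20, y -28 mm. Not to be pressed.
- bell_a: Clear resin bell casting, 38 mm wide, 36 mm high, origin under its centre. Bystander.
- bell_b: Clear resin bell casting, 38 mm wide, 36 mm high, origin under its centre. Bystander.
- tub: Clear tub with lid, diameter 94, height 75 mm, origin under its centre. Bystander.
- white_bottle: White bottle, diameter 70, height 190 mm, origin under its centre. Bystander.
- hammer: Hammer lying on the bench, 260 mm long along its x, origin under its middle. Bystander.
- pencil_pot: Black pot with pencils, diameter 80, height 200 mm, origin under its centre. Bystander.
- parts_tray: Open green tray 110 x 160 x 30 mm, origin under its centre. Bystander.
- spatula: Mixing spatula lying on the bench, 200 mm long along its x, origin under its middle. Bystander.
Things that resemble listed ones, but are neither listed nor needed, are in the scene too. Of the things shaped like the mould, the grey one is meant. What is shaped like the timer but blue is not meant.

How it is judged:
On the way, in this order (a step that is already met when the one before it is completed fails the run):
1. the knob has been tightened until its ratchet slipped (0.35 rad or more) with the platen pressing the mould by 15 N or more (contact force between platen and mould above 15 N and value of joint ratchet above 0.35 rad), for 0.2 s.
2. the round start key is pressed with 4 N or more, the mould being clamped (contact force between anything else and start_key above 4 N and contact force between platen and mould above 15 N), for 0.2 s.
At the end, for the whole second after the job is handed in: The platen still presses the mould with 15 N or more, the ratchet has slipped between 0.35 and 3.5 rad in all, the mould is within 12 mm of the press's axis in x and y, and the start key is no longer touched (all of step 1 and value of joint ratchet below 3.5 rad and x of mould in the frame of press between -0.012 and 0.012 m and y of mould in the frame of press between -0.012 and 0.012 m and contact force between anything else and start_key below 0.5 N).
It fails at once if the ratchet is slipped more than 3.5 rad (value of joint ratchet above 3.5 rad).
It fails at once if the start key is pushed with more than 40 N (contact force between anything else and start_key above 40 N).
It fails at once if the start key is pressed (over 2 N) before the mould is clamped (contact force between anything else and start_key above 2 N and not (contact force between platen and mould above 8 N)).
It fails at once if a small square key is pressed (over 2 N) (contact force between anything else and side_key_l above 2 N or contact force between anything else and side_key_r above 2 N).
It fails at once if the mould is shifted by more than 10 mm or a bystander by more than 30 mm (distance of mould from where it was at the start of the episode above 0.01 m or distance of any of bell_a, bell_b, tub, white_bottle, hammer, pencil_pot, parts_tray, spatula from where it was at the start of the episode above 0.03 m).
It also fails if it takes over 70 s, if anything falls off the work surface, if the arm or the gripper's body presses on something with over 40 N, if the wrist force passes 120 N, or if a joint passes its speed limit or range.

ROBOT

A 6-joint arm with a two-finger parallel gripper is mounted at the origin on the work surface. World frame = base frame: x ahead of the robot, y to its left, z up, the work surface at z = 0. Lengths are in m, angles in rad, forces in N, time in s.
With the tool pointing down it reaches from about 0.325 to 0.85 m from the base axis. Payload 4.4 kg.
Tool frame: the origin (TCP) lies at the very end of the fingers, on their centre line; the grasp point (between the pads) lies 19 mm behind it; z points along the fingers, y is the direction in which the jaws open and shut (so a half turn about z gives the same grasp; the last joint's range is limited). The gripper opens to 94 mm and grips with 3 to 60 N. Pads are 16 mm wide; open, the fingers measure 119 mm over their backs; the gripper's body (75 mm by 177 mm) begins 78 mm behind the grasp point.
Start: joints at [1.165, 0.207, 1.542, -0, 1.393, -0.15], TCP at [0.145, 0.556, 0.205] pointing down, gripper open.
Joint ranges: [-2.73, 2.73], [-0.86, 2.22], [0.23, 2.46], [-1.11, 4.25], [0.08, 2.63], [-2.82, 2.82]. Speed limits (rad/s): [2.79, 2.79, 3.14, 3.14, 3.14, 3.14].

INTERFACE

Orientations are given as [roll, pitch, yaw] about the fixed x, y, z axes, in that order (R = Rz(yaw) Ry(pitch) Rx(roll)).
In Python, from workcell import robot gives the robot as it stands. The module is installed in compiled form; this text tells all that it offers.
- The arm moves only by the tool play_rows, never from a script. Its argument "steps" is a list of rows, each a list of 3 entries, a list of its own where there are three numbers: the turn, a rotation vector about the tool's x, y, z in rad, then the shift along the tool's x, y, z in m, then the opening, from 0 (shut) to 1 (fully open). A call has 1 to 12 rows; each row shifts and turns the commanded pose from where the row before left it, along the tool's axes as they then stand; what a row does not reach is not made up. A row lasts 1/10 s, in which the tool goes at most 50 mm and 8.59 degrees, less where a joint would pass 70% of its speed; a pose out of reach is approached as far as the arm can. A call is refused whole if a number of a shift passes 0.05 or a number of a turn 0.15, either way. A call with a gripper value outside its range is refused whole. The fingers move at their own pace and stop on an object; the grip force is fixed at half the most. Time passes only in rows, so rows that do not move let the fingers close. It gives the time, the measured TCP pose, the force and the opening at its end, in the units of the state.
- robot.get_state(): the state, without advancing time (a new reading comes with each control period).
- robot.grab_frame(name): name is "scene" or "top" or "wrist"; returns the picture (400x640x3 uint8, red, green, blue); there is no depth.
- robot.camera_info(name): a dict with "fov_y" (degrees; the focal length in pixels is half the picture's height over the tangent of half this angle, whatever the lens; pixels are square), "cx", "cy" (the principal point, pixels), "D" ([k1, k2, p1, p2, k3] as OpenCV has them; the pictures are not rectified), "xyz" and "rotation" of the camera in the world; the wrist camera has in their place "tool_from_camera" (4x4, takes a point from camera to tool coordinates, whose origin is the TCP and whose axes are the flange's). Camera axes: x right, y up, looking along -z (the intrinsics and any distortion apply to the point x, -y, -z); pixel columns grow to the right and rows downward; lengths in m; the calibration is good to about 2 mm. A picture is of the moment at which its call begins: read the wrist's pose just before it. camera_info takes no time and is no camera call.
- robot.sign_off(): hands the job in, once; it reports no verdict.
The state is a dict: "clock": time; "qpos": joint angles; "dq": joint speeds; "joint_torque": joint torques, N m; "position": TCP position; "orientation": TCP orientation; "ft_force": force on the tool from outside, world axes, zero at the start; "torque": the same for the moment, N m; "opening": finger opening in m.
Only numpy, scipy, OpenCV 4.12 (cv2) and the standard library are available. Lean on these libraries where they do the work, as an engineer would, in place of code of your own. Each camera call takes 0.05 s, during which the arm holds its last target. There are 200 camera calls.

## Working session

There is one attempt and no reset: what is moved stays moved. The work goes in short steps, Python scripts to look and compute and a tool call to move; the robot and the scene stay as the last step left them, time stands still between calls to the robot, and variables do not carry over. Pictures are saved under pics/ and viewed, on a budget of 10 in all, crops included, one or two more only if the job needs it, and the job is handed in when it is done.

Besides the shell and the picture viewer there is one more tool, called in YAML: its name, and indented under it one key for each argument. play_rows: Moves the arm, as the interface text tells. Its arguments: {"type":"object","properties":{"steps":{"type":"array","items":{"type":"array"}}},"required":["steps"]}

```bash
mkdir -p pics && python3 - <<'E'
from workcell import robot
import cv2,numpy as np
s=robot.get_state();print({k:np.round(v,4).tolist() for k,v in s.items()})
for n in ("top","scene","wrist"):
    print(n,robot.camera_info(n))
    im=robot.grab_frame(n); cv2.imwrite(f"pics/{n}0.png",im[:,:,::-1])
E
```

```text
{'clock': 0.0, 'qpos': [1.1645, 0.2074, 1.543, -0.0, 1.3935, -0.1505], 'dq': [0.0028, 0.0002, 0.0011, 0.0001, -0.0012, 0.0011], 'joint_torque': [0.0, -37.0892, -28.1411, 0.0699, 0.0363, -0.0002], 'position': [0.1452, 0.5555, 0.2043], 'orientation': [-3.1394, -0.0003, 2.8858], 'ft_force': [0.3677, 0.5831, -0.0597], 'torque': [0.0037, 0.0645, 0.0082], 'opening': 0.0941}
top {'fov_y': 46.15420468602683, 'cx': 320.0772851003724, 'cy': 197.76917098094518, 'D': array([-0.11924722,  0.        ,  0.        ,  0.        ,  0.        ]), 'xyz': array([0.42351746, 0.0167223 , 1.54310706]), 'rotation': array([ 0.09180178, -0.00576423, -1.55020188])}
scene {'fov_y': 47.33939266510453, 'cx': 310.105864309931, 'cy': 198.92095350694532, 'D': array([-0.11211544,  0.        ,  0.        ,  0.        ,  0.        ]), 'xyz': array([ 1.34371649, -0.0080988 ,  1.11582742]), 'rotation': array([ 6.62556810e-01, -1.37179526e-03,  1.57034163e+00])}
wrist {'fov_y': 59.769422441977746, 'cx': 313.6053782418987, 'cy': 195.2969575996904, 'D': array([-0.07464216,  0.        ,  0.        ,  0.        ,  0.        ]), 'tool_from_camera': array([[-1.96376283e-04,  9.63185232e-01,  2.68838558e-01,
         7.77955410e-02],
       [ 9.99999630e-01, -3.60820870e-05,  8.59735096e-04,
        -3.76698310e-04],
       [ 8.37784404e-04,  2.68838628e-01, -9.63184868e-01,
        -1.80186238e-01],
       [ 0.00000000e+00,  0.00000000e+00,  0.00000000e+00,
         1.00000000e+00]])}
```

View pics/top0.png

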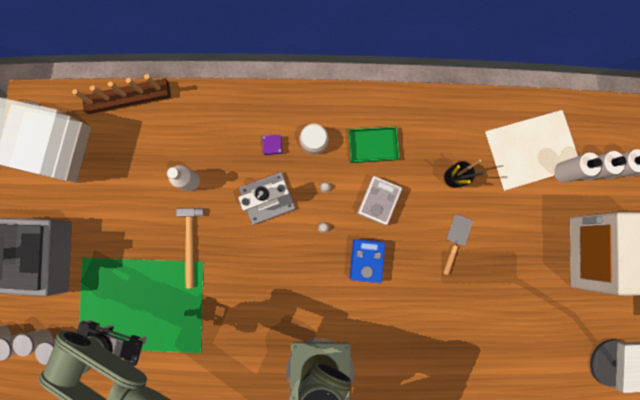

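View pics/scene0.png

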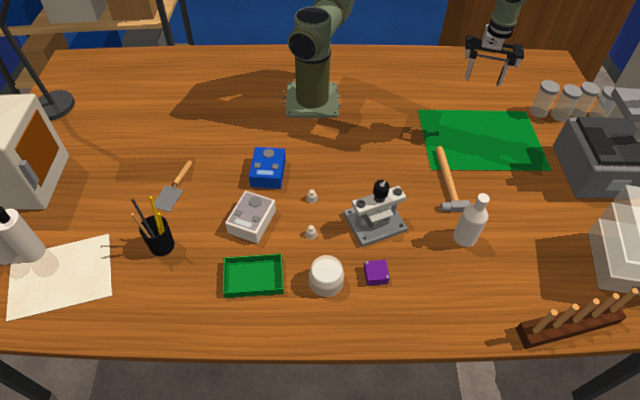

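The top view shows the press at (266,197) with its black knob at (263,193). The white timer is at (381,200) and the blue look-alike at (367,260). The purple mould look-alike is at (272,145). Next I'll write a ray helper and confirm with an enlarged crop.

```bash
cat > h.py <<'E'
from workcell import robot
import cv2,numpy as np
from scipy.spatial.transform import Rotation as R
def cam(n,st=None):
    c=robot.camera_info(n); f=200/np.tan(np.radians(c['fov_y']/2))
    K=np.array([[f,0,c['cx']],[0,f,c['cy']],[0,0,1]])
    if n=='wrist':
        T=c['tool_from_camera'];Rt=R.from_euler('xyz',st['orientation']).as_matrix()
        return K,c['D'],Rt@T[:3,:3],np.array(st['position'])+Rt@T[:3,3]
    return K,c['D'],R.from_euler('xyz',c['rotation']).as_matrix(),c['xyz']
def ray(C,uv):
    K,D,Rm,o=C; p=cv2.undistortPoints(np.float64([[uv]]),K,D)[0,0]
    d=Rm@np.array([p[0],-p[1],-1]); return o,d/np.linalg.norm(d)
def onz(C,uv,z):
    o,d=ray(C,uv); return o+d*(z-o[2])/d[2]
def proj(C,P):
    K,D,Rm,o=C; q=Rm.T@(np.array(P)-o); q=q*[1,-1,-1]
    return cv2.projectPoints(q[None],np.zeros(3),np.zeros(3),K,D)[0][0,0]
def meet(C1,u1,C2,u2):
    o1,d1=ray(C1,u1);o2,d2=ray(C2,u2)
    t=np.linalg.lstsq(np.c_[d1,-d2],o2-o1,rcond=None)[0]
    a,b=o1+d1*t[0],o2+d2*t[1]; return (a+b)/2,np.linalg.norm(a-b)
E
python3 - <<'E'
from h import *
t=cv2.imread('pics/top0.png');s=cv2.imread('pics/scene0.png')
a=cv2.resize(t[160:290,225:415],None,fx=4,fy=4,interpolation=cv2.INTER_CUBIC)
cv2.imwrite('pics/crop1.png',a)
b=cv2.resize(s[140:260,220:420],None,fx=4,fy=4,interpolation=cv2.INTER_CUBIC)
cv2.imwrite('pics/crop2.png',b)
C=cam('top');D=cam('scene')
for n,im,(u0,u1,v0,v1),c in (('top',t,(235,300,170,225),C),('scene',s,(340,420,170,245),D)):
    m=np.zeros(im.shape[:2],np.uint8);m[v0:v1,u0:u1]=(im[v0:v1,u0:u1].max(2)<50)*255
    for k in range(1,(r:=cv2.connectedComponentsWithStats(m))[0]):
        if r[2][k,4]>25: print(n,'dark',r[2][k],r[3][k],onz(c,r[3][k],.176 if n=='top' else .158))
m=np.zeros(t.shape[:2],np.uint8);
cr=t[170:230,350:412];hsv=cv2.cvtColor(cr,cv2.COLOR_BGR2HSV)
m[170:230,350:412]=((hsv[:,:,1]<50)&(hsv[:,:,2]>150))*255
cs,_=cv2.findContours(m,cv2.RETR_EXTERNAL,cv2.CHAIN_APPROX_NONE)
k=max(cs,key=cv2.contourArea);print(cv2.minAreaRect(k));
P=np.array([onz(C,p,.055)[:2] for p in cv2.boxPoints(cv2.minAreaRect(k))]);print(P,P.mean(0))
E
```

```text
top dark [256 187  12  13  78] [262.33333333 192.96153846] [0.56008348 0.18092546 0.176     ]
scene dark [374 180  15  22 218] [380.25688073 191.1146789 ] [0.56949295 0.18345036 0.158     ]
((379.5623779296875, 200.21060180664062), (31.315637588500977, 40.78236389160156), 22.166345596313477)
[[ 0.51396803 -0.10854182]
 [ 0.63616044 -0.15637222]
 [ 0.60009727 -0.25008703]
 [ 0.47821606 -0.20146258]] [ 0.55711045 -0.17911591]
```

View pics/crop1.png

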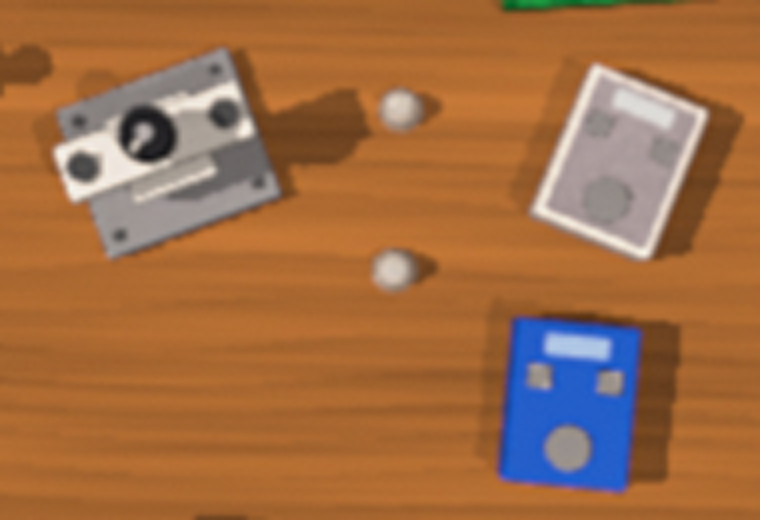

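View pics/crop2.png

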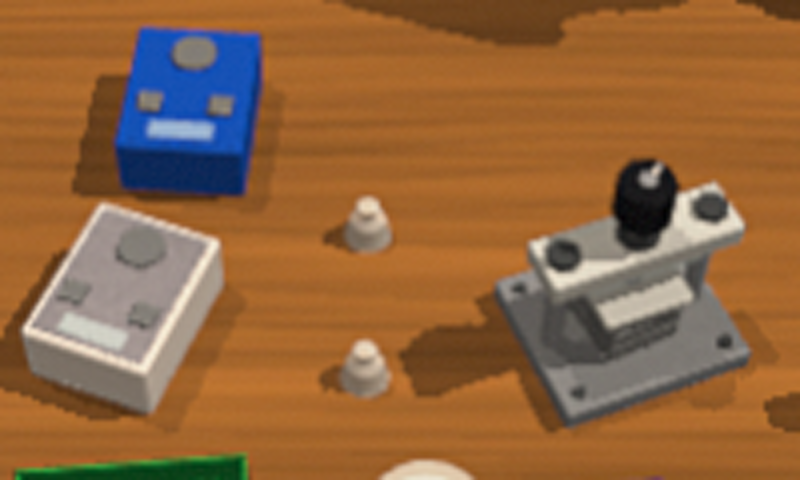

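Confirmed in the crops. The white timer is at crop1 (625,160), with its round key at (606,200) and the small keys at (598,122) and (665,150). The blue timer at (570,400) is the look-alike. The knob is at crop1 (147,133). Next I'll triangulate the knob and key and work out the transfer.

```bash
cat >> h.py <<'E'
def delta(target,yaw=None):
    st=robot.get_state();Rt=R.from_euler('xyz',st['orientation']).as_matrix()
    print('pos',np.round(st['position'],4),'rpy',np.round(st['orientation'],4),'q6',round(st['qpos'][5],3),'open',st['opening'])
    print('tool shift',np.round(Rt.T@(np.array(target)-st['position']),4))
E
python3 - <<'E'
from h import *
C=cam('top');D=cam('scene')
f=lambda u,v:(u/4+225-.4,v/4+160-.4)
g=lambda u,v:(u/4+220-.4,v/4+140-.4)
print('key',meet(C,f(606,200),D,g(140,246)),onz(C,f(606,200),.06),onz(D,g(140,246),.06))
print('knobtop',meet(C,f(147,132),D,g(646,177)),onz(C,f(147,132),.176),onz(D,g(646,177),.176))
print('caps z.126',onz(C,f(83,165),.126),onz(C,f(226,112),.126))
print('keys',onz(C,f(598,122),.0595),onz(C,f(665,150),.0595))
print('bottle',onz(C,(178,173),.19))
delta([.563,.183,.27])
E
```

```text
key (array([ 0.5264472 , -0.16848862,  0.05774923]), np.float64(0.001339278231129278)) [ 0.52626337 -0.16753457  0.06      ] [ 0.52814298 -0.16882276  0.06      ]
knobtop (array([0.56087638, 0.18381144, 0.17834874]), np.float64(0.0004954208525334283)) [0.56108787 0.18384998 0.176     ] [0.5589099  0.18454412 0.176     ]
caps z.126 [0.53993494 0.23789782 0.126     ] [0.58264568 0.13030785 0.126     ]
keys [ 0.58841675 -0.16059282  0.0595    ] [ 0.56715183 -0.21439628  0.0595    ]
bottle [0.61246258 0.43029631 0.19      ]
pos [0.1453 0.5557 0.2045] rpy [-3.1398e+00 -3.0000e-04  2.8858e+00] q6 -0.151 open 0.09399992380030017
tool shift [-0.4984 -0.255  -0.0651]
```

play_rows:
  steps:
    - [[0, 0, 0], [-0.0415, -0.0213, -0.0054], 1]
    - [[0, 0, 0], [-0.0415, -0.0213, -0.0054], 1]
    - [[0, 0, 0], [-0.0415, -0.0213, -0.0054], 1]
    - [[0, 0, 0], [-0.0415, -0.0213, -0.0054], 1]
    - [[0, 0, 0], [-0.0415, -0.0213, -0.0054], 1]
    - [[0, 0, 0], [-0.0415, -0.0213, -0.0054], 1]
    - [[0, 0, 0], [-0.0415, -0.0213, -0.0054], 1]
    - [[0, 0, 0], [-0.0415, -0.0213, -0.0054], 1]
    - [[0, 0, 0], [-0.0415, -0.0213, -0.0054], 1]
    - [[0, 0, 0], [-0.0415, -0.0213, -0.0054], 1]
    - [[0, 0, 0], [-0.0415, -0.0213, -0.0054], 1]
    - [[0, 0, 0], [-0.0415, -0.0213, -0.0054], 1]

```text
clock: 1.35
position: [0.5636, 0.1814, 0.2701]
orientation: [-3.142, -0.001, 2.886]
ft_force: [-1.1, 0.0, -0.2]
opening: 0.0938
```

play_rows:
  steps:
    - [[0, 0, -0.145], [0, 0, 0], 1]
    - [[0, 0, -0.145], [0, 0, 0], 1]
    - [[0, 0, -0.145], [0, 0, 0], 1]
    - [[0, 0, -0.145], [0, 0, 0], 1]
    - [[0, 0, -0.145], [0, 0, 0], 1]
    - [[0, 0, -0.145], [0, 0, 0], 1]
    - [[0, 0, -0.145], [0, 0, 0], 1]
    - [[0, 0, -0.145], [0, 0, 0], 1]
    - [[0, 0, -0.145], [0, 0, 0], 1]
    - [[0, 0, -0.145], [0, 0, 0], 1]
    - [[0, 0, 0], [0, 0, 0], 1]

```text
clock: 2.45
position: [0.5624, 0.1829, 0.2698]
orientation: [3.141, -0.0, -1.948]
ft_force: [-0.5, 0.3, -0.3]
opening: 0.094
```

```bash
python3 - <<'E'
from h import *
delta([.561,.184,.27])
st=robot.get_state();im=robot.grab_frame('wrist');C=cam('wrist',st);cv2.imwrite('pics/w1.png',im[:,:,::-1])
print(np.round(st['ft_force'],2),np.round(st['torque'],3),proj(C,[.561,.184,.176]))
E
```

```text
pos [0.5624 0.1829 0.2698] rpy [ 3.1408e+00 -5.0000e-04 -1.9477e+00] q6 -2.596 open 0.09400787505311867
tool shift [-0.0005  0.0016 -0.0002]
[-0.46  0.35 -0.29] [ 0.048  0.056 -0.01 ] [316.24928373 198.69649029]
```

View pics/w1.png

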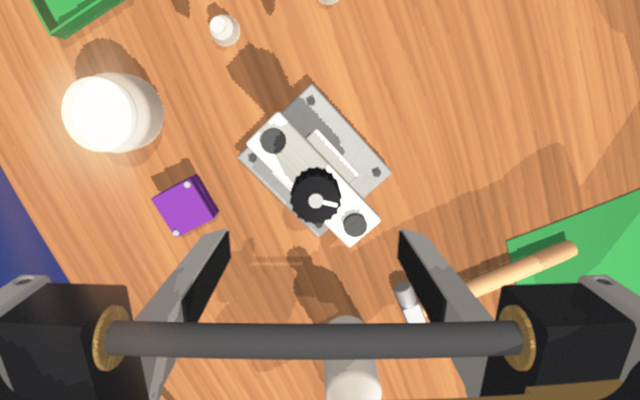

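The wrist view shows the knob at (316,200), against a predicted (316,199). The position is confirmed to about 1–2 mm. Descending and gripping.

play_rows:
  steps:
    - [[0, 0, 0], [-0.0005, 0.0015, 0.03], 1]
    - [[0, 0, 0], [0, 0, 0.03], 1]
    - [[0, 0, 0], [0, 0, 0.03], 1]
    - [[0, 0, 0], [0, 0, 0.03], 1]
    - [[0, 0, 0], [0, 0, 0.009], 1]
    - [[0, 0, 0], [0, 0, 0], 1]

```text
clock: 3.1
position: [0.56, 0.1838, 0.1395]
orientation: [3.138, -0.002, -1.949]
ft_force: [0.3, 0.7, 0.1]
opening: 0.094
```

play_rows:
  steps:
    - [[0, 0, 0], [0, 0, 0], 0]
    - [[0, 0, 0], [0, 0, 0], 0]
    - [[0, 0, 0], [0, 0, 0], 0]
    - [[0, 0, 0], [0, 0, 0], 0]
    - [[0, 0, 0], [0, 0, 0], 0]
    - [[0, 0, 0], [0, 0, 0], 0]
    - [[0, 0, 0], [0, 0, 0], 0]
    - [[0, 0, 0], [0, 0, 0], 0]

```text
clock: 3.9
position: [0.5612, 0.1841, 0.1413]
orientation: [3.141, -0.0, -1.947]
ft_force: [-1.4, -0.4, 0.2]
opening: 0.0405
```

```bash
python3 - <<'E'
from h import *
delta([.561,.184,.141])
st=robot.get_state();print(np.round(st['ft_force'],2),np.round(st['torque'],3),st['clock'])
E
```

```text
pos [0.5612 0.1841 0.1413] rpy [ 3.1411e+00 -1.0000e-04 -1.9474e+00] q6 -2.595 open 0.04049396535875833
tool shift [0.0001 0.0002 0.0003]
[-1.4  -0.42  0.21] [ 0.094  0.233 -0.046] 3.9
```

play_rows:
  steps:
    - [[0, 0, 0.14], [0, 0, 0], 0]
    - [[0, 0, 0.14], [0, 0, 0], 0]
    - [[0, 0, 0.14], [0, 0, 0], 0]
    - [[0, 0, 0.14], [0, 0, 0], 0]
    - [[0, 0, 0.14], [0, 0, 0], 0]
    - [[0, 0, 0.14], [0, 0, 0], 0]
    - [[0, 0, 0.14], [0, 0, 0], 0]
    - [[0, 0, 0], [0, 0, 0], 0]

```text
clock: 4.7
position: [0.5606, 0.1849, 0.1413]
orientation: [3.14, -0.001, -2.927]
ft_force: [-2.2, 2.3, 2.6]
opening: 0.0406
```

```bash
cat > q.py <<'E'
from h import *
delta([.561,.184,.141])
st=robot.get_state();print(np.round(st['ft_force'],2),np.round(st['torque'],3),st['clock'])
im=robot.grab_frame('wrist');cv2.imwrite('pics/w%.1f.png'%st['clock'],im[:,:,::-1])
st=robot.get_state();print(np.round(st['torque'],3))
E
python3 q.py
```

```text
pos [0.5606 0.1849 0.1413] rpy [ 3.1399e+00 -1.4000e-03 -2.9267e+00] q6 -1.615 open 0.0405833008018532
tool shift [-0.0002 -0.0009  0.0003]
[-2.21  2.29  2.61] [0.509 0.586 0.115] 4.7
[0.588 0.619 0.116]
```

play_rows:
  steps:
    - [[0, 0, 0.14], [0, 0, 0], 0]
    - [[0, 0, 0.14], [0, 0, 0], 0]
    - [[0, 0, 0.14], [0, 0, 0], 0]
    - [[0, 0, 0.14], [0, 0, 0], 0]
    - [[0, 0, 0.14], [0, 0, 0], 0]
    - [[0, 0, 0], [0, 0, 0], 0]

```text
clock: 5.35
position: [0.5607, 0.1856, 0.1413]
orientation: [3.14, -0.002, 2.657]
ft_force: [-3.8, 5.2, 2.1]
opening: 0.0404
```

```bash
python3 q.py
```

```text
pos [0.5607 0.1856 0.1413] rpy [ 3.1398e+00 -2.4000e-03  2.6571e+00] q6 -0.916 open 0.04038234172352832
tool shift [-0.001  -0.0013  0.0003]
[-3.75  5.17  2.1 ] [0.832 0.587 0.053] 5.35
[0.839 0.549 0.105]
```

play_rows:
  steps:
    - [[0, 0, 0.14], [0.001, 0.0005, 0], 0]
    - [[0, 0, 0.14], [0, 0, 0], 0]
    - [[0, 0, 0.14], [0, 0, 0], 0]
    - [[0, 0, 0], [0, 0, 0], 0]

```text
clock: 5.8
position: [0.5609, 0.186, 0.1413]
orientation: [3.14, -0.001, 2.239]
ft_force: [-1.3, 4.2, 0.6]
opening: 0.0408
```

```bash
python3 q.py
```

```text
pos [0.5609 0.186  0.1413] rpy [ 3.1400e+00 -1.1000e-03  2.2387e+00] q6 -0.496 open 0.04080640610471238
tool shift [-0.0016 -0.0012  0.0003]
[-1.35  4.19  0.64] [0.72  0.171 0.118] 5.8
[0.86  0.152 0.076]
```

play_rows:
  steps:
    - [[0, 0, 0.14], [0.0005, 0, 0], 0]
    - [[0, 0, 0.14], [0, 0, 0], 0]
    - [[0, 0, 0.14], [0, 0, 0], 0]
    - [[0, 0, 0], [0, 0, 0], 0]

```text
clock: 6.25
position: [0.5613, 0.1861, 0.1413]
orientation: [3.139, -0.001, 1.82]
ft_force: [1.7, 5.6, 0.3]
opening: 0.0405
```

```bash
python3 q.py
```

```text
pos [0.5613 0.1861 0.1413] rpy [ 3.1392e+00 -1.1000e-03  1.8197e+00] q6 -0.076 open 0.040488204206677654
tool shift [-0.002  -0.0008  0.0003]
[1.65 5.61 0.26] [ 0.978 -0.285  0.083] 6.25
[ 0.955 -0.233  0.129]
```

play_rows:
  steps:
    - [[0, 0, 0.14], [0.0005, 0, 0], 0]
    - [[0, 0, 0.14], [0, 0, 0], 0]
    - [[0, 0, 0.14], [0, 0, 0], 0]
    - [[0, 0, 0], [0, 0, 0], 0]

```text
clock: 6.7
position: [0.5617, 0.1862, 0.1413]
orientation: [3.139, -0.001, 1.4]
ft_force: [1.8, 4.3, -1.8]
opening: 0.0407
```

```bash
python3 q.py
```

```text
pos [0.5617 0.1862 0.1413] rpy [ 3.1386e+00 -1.4000e-03  1.4004e+00] q6 0.344 open 0.04067026469094645
tool shift [-0.0023 -0.0003  0.0003]
[ 1.83  4.34 -1.83] [ 0.744 -0.397  0.249] 6.7
[ 0.789 -0.466  0.236]
```

The torque has climbed to about 0.24 N m, so the ratchet is at its set torque. Slip so far is at most about 0.3 rad. I'll turn 0.8 rad more.

play_rows:
  steps:
    - [[0, 0, 0.14], [0, 0, 0], 0]
    - [[0, 0, 0.14], [0, 0, 0], 0]
    - [[0, 0, 0.14], [0, 0, 0], 0]
    - [[0, 0, 0], [0, 0, 0], 0]

```text
clock: 7.15
position: [0.5621, 0.1861, 0.1414]
orientation: [3.139, -0.003, 0.98]
ft_force: [4.8, 3.4, -1.9]
opening: 0.0403
```

```bash
python3 q.py
```

```text
pos [0.5621 0.1861 0.1414] rpy [ 3.1386e+00 -2.8000e-03  9.8040e-01] q6 0.764 open 0.040331143930048156
tool shift [-0.0023  0.0002  0.0004]
[ 4.81  3.44 -1.86] [ 0.727 -0.51   0.183] 7.15
[ 0.717 -0.594  0.2  ]
```

play_rows:
  steps:
    - [[0, 0, 0.14], [0, 0, 0], 0]
    - [[0, 0, 0.14], [0, 0, 0], 0]
    - [[0, 0, 0.14], [0, 0, 0], 0]
    - [[0, 0, 0], [0, 0, 0], 0]
    - [[0, 0, 0], [0, 0, 0], 0]
    - [[0, 0, 0], [0, 0, 0], 0]

```text
clock: 7.8
position: [0.5624, 0.1857, 0.1414]
orientation: [3.139, -0.004, 0.563]
ft_force: [4.2, 2.8, -3.2]
opening: 0.0406
```

```bash
python3 q.py; python3 - <<'E'
from h import *
im=robot.grab_frame('scene');a=im[140:260,320:440]
cv2.imwrite('pics/s2.png',cv2.resize(a,None,fx=5,fy=5,interpolation=cv2.INTER_CUBIC)[:,:,::-1])
E
```

```text
pos [0.5624 0.1857 0.1414] rpy [ 3.1393 -0.0041  0.5625] q6 1.182 open 0.04060378098607703
tool shift [-0.0022  0.0007  0.0004]
[ 4.22  2.78 -3.21] [ 0.632 -0.697  0.241] 7.8
[ 0.618 -0.657  0.171]
```

View pics/s2.png

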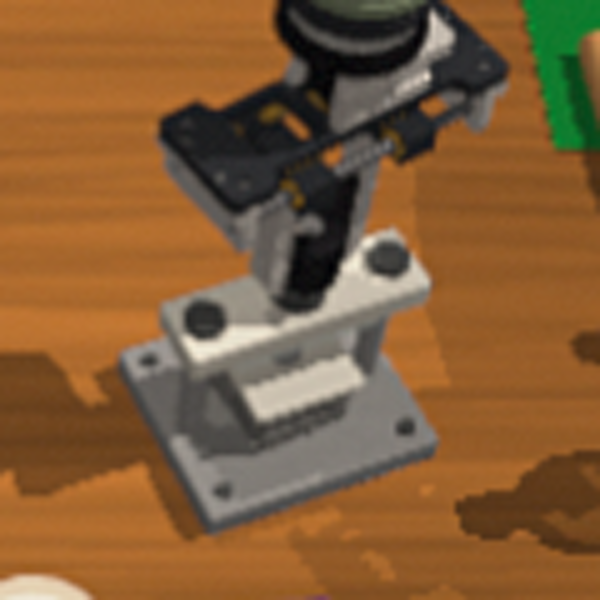

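The torque has averaged about 0.21 since 2.9 rad, against about 0.10 before that. The view shows the platen down, with the spindle exposed under the crosshead. I'll add a small margin turn, then release and lift.

play_rows:
  steps:
    - [[0, 0, 0.14], [0, 0, 0], 0]
    - [[0, 0, 0.14], [0, 0, 0], 0]
    - [[0, 0, 0], [0, 0, 0], 0]

```text
clock: 8.2
position: [0.5626, 0.1855, 0.1414]
orientation: [3.14, -0.005, 0.28]
ft_force: [4.8, 3.5, -2.3]
opening: 0.0405
```

```bash
python3 q.py
```

```text
pos [0.5626 0.1855 0.1414] rpy [ 3.1399 -0.0047  0.2802] q6 1.464 open 0.04052678063534472
tool shift [-0.0019  0.001   0.0004]
[ 4.83  3.46 -2.28] [ 0.505 -0.771  0.242] 8.2
[ 0.52  -0.72   0.222]
```

play_rows:
  steps:
    - [[0, 0, 0], [0, 0, 0], 1]
    - [[0, 0, 0], [0, 0, 0], 1]
    - [[0, 0, 0], [0, 0, 0], 1]
    - [[0, 0, 0], [0, 0, 0], 1]
    - [[0, 0, 0], [0, 0, 0], 1]
    - [[0, 0, 0], [0, 0, -0.02], 1]
    - [[0, 0, 0], [0, 0, -0.04], 1]
    - [[0, 0, 0], [0, 0, -0.04], 1]
    - [[0, 0, 0], [0, 0, -0.03], 1]
    - [[0, 0, 0], [0, 0, 0], 1]
    - [[0, 0, 0], [0, 0, 0], 1]

```text
clock: 9.35
position: [0.5605, 0.1858, 0.2718]
orientation: [3.141, -0.001, 0.276]
ft_force: [0.3, -0.5, -0.8]
opening: 0.0941
```

```bash
python3 - <<'E'
from h import *
st=robot.get_state();im=robot.grab_frame('wrist')[:,:,::-1]
print(np.round(st['position'],4),np.round(st['orientation'],4),np.round(st['torque'],3),np.round(st['ft_force'],2))
# line angle in both pictures, in world yaw
w1=cv2.imread('pics/w1.png')
s1=dict(position=[.5624,.1829,.2698],orientation=[3.1408,-.0005,-1.9477])
for i,s in ((w1,s1),(im,st)):
    C=cam('wrist',s);c=proj(C,[.561,.184,.176]).astype(int);r=30
    p=i[c[1]-r:c[1]+r,c[0]-r:c[0]+r].copy()
    top=np.zeros(p.shape[:2],np.uint8);cv2.circle(top,(r,r),18,255,-1)
    m=((p.min(2)>110)&(top>0)).astype(np.uint8)
    P=np.array([onz(C,(u+c[0]-r,v+c[1]-r),.176)[:2] for v,u in np.argwhere(m)])
    mu=P.mean(0);far=P[np.argsort(-np.linalg.norm(P-[.561,.184],axis=1))[:12]].mean(0)
    print(c,m.sum(),mu,far,'yaw',np.arctan2(*(far-[.561,.184])[::-1]))
    i2=cv2.resize(p,(390,390),interpolation=cv2.INTER_CUBIC);w1b=i2 if i is w1 else w1b
cv2.imwrite('pics/knobs.png',np.hstack([w1b,i2]))
S=robot.grab_frame('scene')[:,:,::-1];cv2.imwrite('pics/s3.png',S)
E
```

```text
[0.5605 0.1858 0.2718] [ 3.1413e+00 -1.4000e-03  2.7610e-01] [-0.022  0.165  0.021] [ 0.26 -0.52 -0.84]
[314 198] 247 [0.55967042 0.18711336] [0.55105459 0.19300172] yaw 2.405960059406728
[314 197] 247 [0.56155036 0.18215635] [0.56364844 0.17122835] yaw -1.3663259148726015
```

View pics/knobs.png

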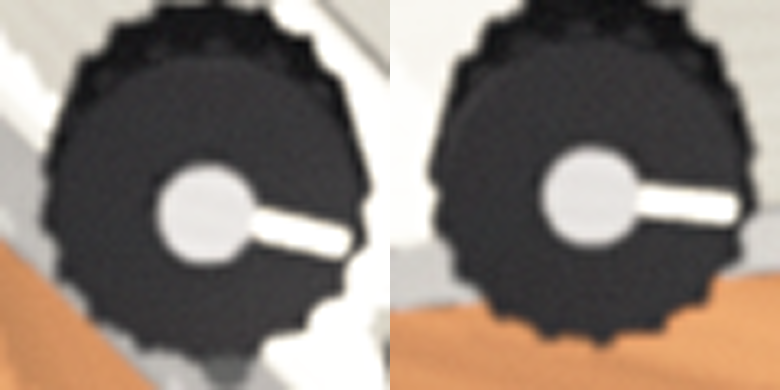

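Left crop is before and right is after, both in the gripper frame. The line has stayed with the gripper apart from about 0.13 rad of springback. So the grip did not slide, and the ratchet slipped about 1.1–1.5 rad. Moving to the start key with the fingers shut.

play_rows:
  steps:
    - [[0, 0, 0], [-0.0129, 0.0331, 0], 0]
    - [[0, 0, 0], [-0.0129, 0.0331, 0.008], 0]
    - [[0, 0, 0], [-0.0129, 0.0331, 0.008], 0]
    - [[0, 0, 0], [-0.0129, 0.0331, 0.008], 0]
    - [[0, 0, 0], [-0.0129, 0.0331, 0.008], 0]
    - [[0, 0, 0], [-0.0129, 0.0331, 0.008], 0]
    - [[0, 0, 0], [-0.0129, 0.0331, 0.008], 0]
    - [[0, 0, 0], [-0.0129, 0.0331, 0.008], 0]
    - [[0, 0, 0], [-0.0129, 0.0331, 0.016], 0]
    - [[0, 0, 0], [-0.0129, 0.0331, 0.016], 0]
    - [[0, 0, 0], [0, 0, 0.016], 0]
    - [[0, 0, 0], [0, 0, 0], 0]

```text
clock: 10.65
position: [0.5227, -0.1673, 0.1623]
orientation: [-3.135, 0.007, 0.274]
ft_force: [0.2, -0.2, 0.3]
opening: 0.002
```

```bash
python3 - <<'E'
from h import *
delta([.5264,-.168,.08])
st=robot.get_state();im=robot.grab_frame('wrist');C=cam('wrist',st)
print(np.round(st['ft_force'],2),proj(C,[.5264,-.168,.06]),'tip proj',proj(C,st['position']))
cv2.imwrite('pics/w3.png',im[:,:,::-1])
E
```

```text
pos [ 0.5227 -0.1673  0.1623] rpy [-3.1348  0.0074  0.2737] q6 0.83 open 0.0019659617353533863
tool shift [0.004  0.0023 0.0822]
[ 0.21 -0.17  0.31] [315.56265924 190.04722925] tip proj [312.30542504 243.87062794]
```

View pics/w3.png

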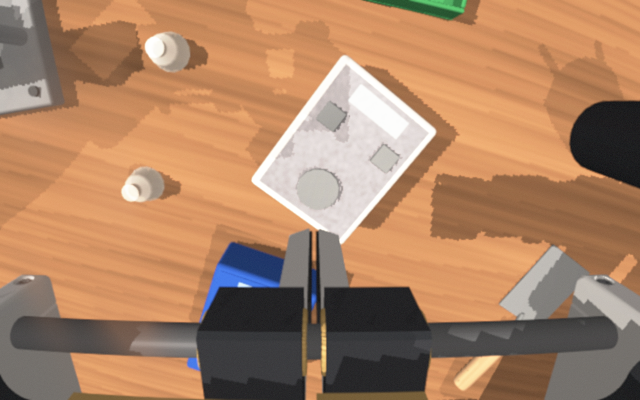

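The key is seen at (318,188), against a predicted (316,190), so it agrees within 2 mm. Descending to about 10 mm above it, then slow steps.

play_rows:
  steps:
    - [[0, 0, 0], [0.003, 0.003, 0.02], 0]
    - [[0, 0, 0], [0, 0, 0.02], 0]
    - [[0, 0, 0], [0, 0, 0.02], 0]
    - [[0, 0, 0], [0, 0, 0.02], 0]
    - [[0, 0, 0], [0, 0, 0.01], 0]
    - [[0, 0, 0], [0, 0, 0], 0]
    - [[0, 0, 0], [0, 0, 0], 0]
    - [[0, 0, 0], [0, 0, 0], 0]

```text
clock: 11.5
position: [0.5312, -0.1702, 0.0787]
orientation: [3.14, -0.002, 0.276]
ft_force: [0.1, 0.3, 0.5]
opening: 0.0004
```

```bash
python3 - <<'E'
from h import *
delta([.5265,-.169,.06])
for i in range(3): print(np.round(robot.get_state()['ft_force'],2)); robot.grab_frame('wrist')
E
```

```text
pos [ 0.5312 -0.1702  0.0787] rpy [ 3.1398e+00 -1.9000e-03  2.7620e-01] q6 0.829 open 0.000385815011337265
tool shift [-0.0042 -0.0024  0.0187]
[0.13 0.29 0.54]
[-0.15  0.63  0.64]
[ 0.   -0.51  0.04]
```

play_rows:
  steps:
    - [[0, 0, 0], [-0.004, -0.002, 0.005], 0]
    - [[0, 0, 0], [0, 0, 0.005], 0]
    - [[0, 0, 0], [0, 0, 0.003], 0]
    - [[0, 0, 0], [0, 0, 0.001], 0]
    - [[0, 0, 0], [0, 0, 0.001], 0]
    - [[0, 0, 0], [0, 0, 0.001], 0]
    - [[0, 0, 0], [0, 0, 0.001], 0]
    - [[0, 0, 0], [0, 0, 0], 0]
    - [[0, 0, 0], [0, 0, 0], 0]

```text
clock: 12.55
position: [0.5257, -0.1691, 0.0603]
orientation: [3.142, -0.0, 0.276]
ft_force: [-0.0, 0.0, -0.3]
opening: 0.0003
```

play_rows:
  steps:
    - [[0, 0, 0], [0, 0, 0.0005], 0]
    - [[0, 0, 0], [0, 0, 0.0005], 0]
    - [[0, 0, 0], [0, 0, 0.0005], 0]
    - [[0, 0, 0], [0, 0, 0], 0]

```text
clock: 12.95
position: [0.5258, -0.1691, 0.0592]
orientation: [3.141, -0.0, 0.276]
ft_force: [-0.6, 0.5, 3.1]
opening: 0.0007
```

play_rows:
  steps:
    - [[0, 0, 0], [0, 0, 0.0005], 0]
    - [[0, 0, 0], [0, 0, 0.0005], 0]
    - [[0, 0, 0], [0, 0, 0.0005], 0]
    - [[0, 0, 0], [0, 0, 0], 0]

```text
clock: 13.35
position: [0.5259, -0.1691, 0.0583]
orientation: [3.141, -0.0, 0.276]
ft_force: [-3.1, 1.9, 7.9]
opening: 0.0005
```

Pressing with about 8 N. I'll add a little more, hold about 0.5 s, then lift off slowly.

play_rows:
  steps:
    - [[0, 0, 0], [0, 0, 0.0005], 0]
    - [[0, 0, 0], [0, 0, 0], 0]
    - [[0, 0, 0], [0, 0, 0], 0]
    - [[0, 0, 0], [0, 0, 0], 0]
    - [[0, 0, 0], [0, 0, 0], 0]
    - [[0, 0, 0], [0, 0, 0], 0]

```text
clock: 13.95
position: [0.5258, -0.1691, 0.0582]
orientation: [3.141, -0.0, 0.276]
ft_force: [-4.0, 0.8, 11.0]
opening: 0.0005
```

play_rows:
  steps:
    - [[0, 0, 0], [0, 0, -0.002], 0]
    - [[0, 0, 0], [0, 0, -0.005], 0]
    - [[0, 0, 0], [0, 0, -0.02], 0]
    - [[0, 0, 0], [0, 0, -0.03], 0]
    - [[0, 0, 0], [0, 0, -0.03], 0]
    - [[0, 0, 0], [0, 0, -0.03], 0]
    - [[0, 0, 0], [0, 0, 0], 0]
    - [[0, 0, 0], [0, 0, 0], 0]

```text
clock: 14.75
position: [0.5258, -0.1692, 0.1738]
orientation: [3.141, -0.001, 0.276]
ft_force: [0.1, 0.0, 0.5]
opening: 0.0006
```

```bash
python3 - <<'E'
from h import *
a=cv2.imread('pics/s3.png');b=robot.grab_frame('scene')[:,:,::-1];z=cv2.imread('pics/scene0.png')
f=lambda i,x:cv2.resize(i[175:250,x:x+95],None,fx=4,fy=4,interpolation=cv2.INTER_CUBIC)
cv2.imwrite('pics/fin.png',np.vstack([np.hstack([f(z,335),f(b,335)]),cv2.resize(b,(760,475))[100:370]]))
st=robot.get_state();print(st['clock'],np.round(st['position'],3),np.round(st['ft_force'],2))
E
```

```text
14.8 [ 0.525 -0.169  0.172] [-0.18 -0.12 -0.39]
```

View pics/fin.png

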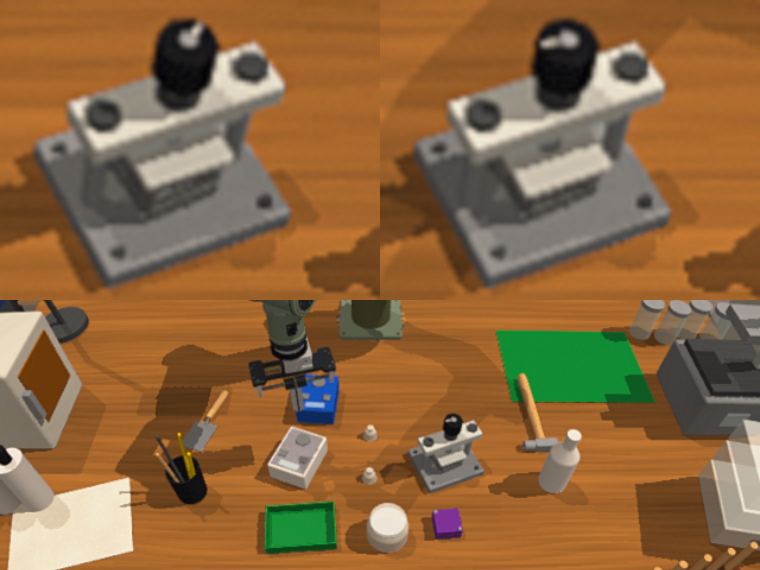

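The platen is now down on the mould, the mould is still in place, and the bystanders have not moved. The arm is clear of the key. Handing in.

```bash
python3 -c "
from workcell import robot
print(robot.sign_off())"
```

```text
the job is handed in; nothing more can be done
None
```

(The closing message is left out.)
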